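Free the ratchet pawl with a screwdriver and let the weighted arm down

ROBOT

A 6-joint arm with a two-finger parallel gripper is mounted at the origin on a cart in front of the work surface, level with it; the furniture and walls round the work are solid. World frame = base frame: x ahead of the robot, y to its left, z up, the work surface at z = 0. Lengths are in m, angles in rad, forces in N, time in s.
With the tool pointing down it reaches from about 0.15 to 0.775 m from the base axis. Payload 6.1 kg.
Tool frame: the origin (TCP) lies where the fingers leave the gripper's body, on its centre line; the fingertips stand 73 mm ahead of it and the grasp point (between the pads) lies 54 mm ahead of it; z points along the fingers, y is the direction in which the jaws open and shut (so a half turn about z gives the same grasp; the last joint's range is limited). The gripper opens to 85 mm and grips with 20 to 120 N. Pads are 22 mm wide; open, the fingers measure 114 mm over their backs; the gripper's body (76 mm by 85 mm) begins 54 mm behind the grasp point. The pads swing forward as they close: fully open they stand 13 mm farther back than shut.
Start: joints at [-1.318, 0.126, -0.04, 1.405, 0, 1.571], TCP at [0.131, -0.508, 0.304] pointing down, gripper open.
Joint ranges: [-2.72, 2.72], [-0.95, 1.95], [-1.27, 1.35], [-1.78, 2.02], [-1.46, 1.47], [-3.14, 3.14]. Speed limits (rad/s): [2.39, 2.39, 3.01, 3.14, 3.14, 3.14].

INTERFACE

Orientations are given as [roll, pitch, yaw] about the fixed x, y, z axes, in that order (R = Rz(yaw) Ry(pitch) Rx(roll)).
In Python, from rig import status, cams, workorder gives the robot as it stands.
- The arm moves only by the shell command python3 -m pendant 'ROWS' [OPENING] [FORCE]. ROWS is a JSON object of lists of equal length, an entry for each row: "delta_pos": the shift along the tool's x, y, z in m, a list of three; "rotation": the turn, a rotation vector about the tool's x, y, z in rad, a list of three. A call has 1 to 12 rows; each row is the pose to reach, as a shift and turn from the pose commanded when the call began, along the tool's axes at that moment; what a row does not reach only later rows make up. A row lasts 1/8 s, in which the tool goes at most 62.5 mm and 10.7 degrees, less where a joint would pass 70% of its speed; a pose out of reach is approached as far as the arm can. A call with a gripper value outside its range is refused whole. OPENING is the opening, from 0 (shut) to 1 (fully open), set as the call begins (- or left out, the last holds). The fingers move at their own pace and stop on an object; FORCE is the grip in N (left out, the last holds). Time passes only in rows, so rows that repeat a pose let the fingers close. It gives the time, the measured TCP pose, the force and the opening at its end, in the units of the state.
- status.sense(): the state, without advancing time (a new reading comes with each control period).
- cams.grab_frame(name): name is "side" or "top" or "wrist"; returns a dict with "color" (420x560x3 uint8, red, green, blue), "z_map" (420x560 float32, m along the optical axis (not along the pixel's ray), 0 where there is no reading), "mtx" (3x3 intrinsics, pixels), "world_to_cam" (4x4, takes a point from world to camera coordinates). Camera axes: x right, y down, z forward; pixel columns grow to the right and rows downward; lengths in m; the calibration is good to about 2 mm. The wrist camera is an equidistant fisheye: a pixel r from the principal point sees the ray r / f radians off the axis. A picture is of the moment at which its call begins.
- workorder.close_job(): hands the job in, once; it reports no verdict.
The state is a dict: "time": time; "joint_positions": joint angles; "qd": joint speeds; "tau": joint torques, N m; "eef_pos": TCP position; "tool_rot": TCP orientation; "force": force on the tool from outside, world axes, zero at the start; "ft_torque": the same for the moment, N m; "finger_gap": finger opening in m.
Only numpy, scipy, OpenCV 4.12 (cv2) and the standard library are available. Lean on these libraries where they do the work, as an engineer would, in place of code of your own. Each camera call takes 0.05 s, during which the arm holds its last target. There are 200 camera calls.

TASK

The weighted arm of the small ratchet stand is held up by a pawl in its toothed wheel. Use the screwdriver as a rod: hold it by its handle, put its shaft under the red tab of the pawl, gently lever the pawl up clear of the teeth without forcing it against its stop, and keep it up until the arm has sunk all the way onto its rest. Then let the pawl drop back and lay the screwdriver down flat on the stand's top; touch the ratchet stand with the screwdriver only, and leave the tin, the nut and the V-block where they are.

Things in the scene. Friction and masses are not known exactly. Their poses are not given: they have to be found in the camera images.
- ratchet_stand: grey bracket bolted down, base plate 100 x 205 x 10 mm (x, y, z); origin: centre of its underside; +x points away from the robot (at yaw 0), +y left. In this frame an upright plate fills x -5 to 3, y -35 to 55 mm, up to z 130 mm (146 at y 35 to 55); wheel and pawl are in front of it, the weighted arm swings behind it, at x 8 to 35 mm, on the right. Left of y 60 mm are only base plate and tab.
- load_arm (a joint): hinge of wheel and weighted arm, rad: 0 = arm on its rubber rest (there 0.2 rad below level), grows as it is raised; starts at about 1.2, held by the pawl. With the pawl clear it sinks by itself, slowed by a damper, at 0.1 to 0.6 rad/s (2 to 8 s in all); if the pawl comes down too soon it catches the next tooth (0.42 rad a tooth). Lifting the pawl first raises the arm by up to 0.06.
- weight_disc (a point): centre of the dark steel disc weight (48 mm diameter, 28 mm thick) at the end of the arm, 95 mm from the axle
- screwdriver: flat screwdriver, red handle, 211 mm long, 0.11 kg. Origin: middle of its length, on the underside; starts lying on the stand top. Own axes: tip at y = -105 mm, handle (26 mm wide in x, 28 mm high in z) from y = 9 to 106 mm, steel shaft (7 x 7 mm) from y = -105 to 9 mm, middle line of both 14 mm above the underside.
- paste_tin: round green tin with white lid, 66 mm diameter, 39 mm high, a bystander; origin at the centre of its underside
- nut: steel hexagon nut, 24 x 27 x 13 mm, a bystander; origin at the centre of its underside
- v_block: grey steel V-block, 60 x 48 x 30 mm, a bystander; origin at the centre of its underside
- wheel_axle (a point): centre of the steel toothed wheel (15 teeth, tip radius 36 mm, 12 mm thick), which turns with the weighted arm; at (-15, 30, 75) mm in the ratchet_stand's frame; axle level, along that frame's x
- pawl_end (a point): fixed mark in the ratchet_stand's frame at (-24, 80, 119) mm, where the pawl's left end is when down. The red lifting tab, a level plate 30 x 20 x 5 mm (stand's x, y, z), is clamped on a stem under the pawl's end, centred below this mark; its underside lies 12 to 28 mm below it, each time another height: feel for it with the rod, from the front along the stand's +x. Free space below and behind.
- pawl_pin (a point): the pawl's pin, its right end, at (-15, -20, 119) mm in the ratchet_stand's frame. The pawl is a dark bar 12 x 10 mm running left over the wheel, its nose in the teeth. The tab must rise about 12 mm to clear the teeth, taking 1 to 4 N, less once clear; at 15 mm the pawl meets its stop and is rigid. Over 7 N is forcing it. A light spring and its weight bring it down when let go.

How it is judged:
On the way, in this order (a step that is already met when the one before it is completed fails the run):
1. with the screwdriver under the pawl the arm has come off its tooth and is sinking (value of joint load_arm between 0.1 and 1.1 rad and contact force between screwdriver and ratchet_stand above 0.4 N), for 0.1 s.
2. the arm has sunk onto its rest with the screwdriver still under the pawl (value of joint load_arm below 0.04 rad and contact force between screwdriver and ratchet_stand above 0.3 N), for 0.1 s.
At the end, for the whole second after the job is handed in: The arm lies on its rest (within 0.04 rad), and the screwdriver lies flat and still on the stand's top (within about 10 degrees of level), not on or against the ratchet stand or its pawl, so that the pawl is down again (value of joint load_arm below 0.04 rad and height (world z) of screwdriver between -0.01 and 0.035 m and angle between screwdriver's own y axis and vertical between 1.4 and 1.75 rad and linear speed of screwdriver below 0.02 m/s and contact force between screwdriver and ratchet_stand below 0.2 N); the robot touches nothing.
It fails at once if the screwdriver presses on the pawl or any other part of the ratchet stand with more than 7 N (contact force between screwdriver and ratchet_stand above 7 N).
It fails at once if the gripper or arm of the robot touches any part of the ratchet stand (contact force between any of the fingers, the arm and ratchet_stand above 0.5 N).
It fails at once if the tin, the nut or the V-block is moved by more than 20 mm (distance of any of paste_tin, nut, v_block from where it was at the start of the episode above 0.02 m).
It also fails if it takes over 72 s, if anything falls off the work surface, if the arm or the gripper's body presses on something with over 40 N, if the wrist force passes 120 N, or if a joint passes its speed limit or range.

## Working session

There is one attempt and no reset: what is moved stays moved. The work goes in short steps, Python scripts to look and compute and a shell command to move; the robot and the scene stay as the last step left them, time stands still between calls to the robot, and variables do not carry over. Pictures are saved under pics/ and viewed, about 8 in all and at most 12, crops included, and the job is handed in when it is done.

```bash
ls; mkdir -p pics
cat > h.py <<'E'
import numpy as np, cv2
from rig import status, cams
def grab(n):
    f=cams.grab_frame(n); return f
def save(f,p): cv2.imwrite(p,f["color"][:,:,::-1])
def pts(f):
    z=f["z_map"]; K=f["mtx"]; v,u=np.indices(z.shape)
    P=np.stack([(u-K[0,2])/K[0,0]*z,(v-K[1,2])/K[1,1]*z,z,np.ones_like(z)],-1)
    W=P@np.linalg.inv(f["world_to_cam"]).T
    W=W[...,:3]; W[z==0]=np.nan
    return W
E
python3 - <<'E'
from h import *
import pickle
a=grab("top");b=grab("side")
pickle.dump((a,b),open("f0.pkl","wb"))
save(a,"pics/top0.png");save(b,"pics/side0.png")
s=status.sense();print(s["time"],s["eef_pos"],s["tool_rot"],s["force"],s["finger_gap"])
for f in(a,b):
    M=np.linalg.inv(f["world_to_cam"]);print(M[:3,3],M[:3,2])
E
```

```text
pics
0.1 [ 0.13124745 -0.50806351  0.30320111] [-3.14016428e+00 -1.26175695e-05  2.52783550e-01] [-0.66670571  0.45342085  0.27228802] 0.08539726839838437
[0.3585961  0.01709339 1.15349605] [ 0.16717238  0.00315611 -0.98592263]
[ 0.36318428 -0.6400918   0.63150919] [ 0.2093003   0.76871873 -0.60437149]
```

View pics/top0.png

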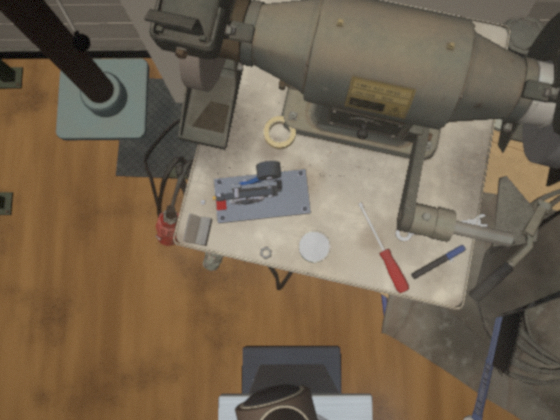

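View pics/side0.png

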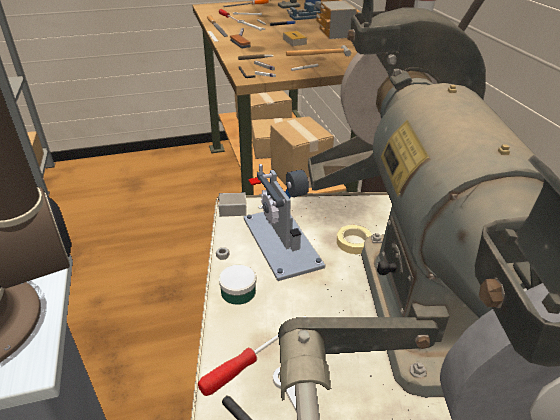

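The top view shows the stand at about (262,195) with its red tab at (221,205). The screwdriver's tip is at (362,205) and its handle end at (405,288). The tin is at (315,246), the nut at (266,253), the V-block at (199,230), and a grinder stands to the rear right.

```bash
cat > m.py <<'E'
from h import *
import pickle
a,b=pickle.load(open("f0.pkl","rb"))
for n,f in(("top",a),("side",b)):
    W=pts(f);hsv=cv2.cvtColor(f["color"],cv2.COLOR_RGB2HSV)
    red=((hsv[...,0]<8)|(hsv[...,0]>172))&(hsv[...,1]>160)&(hsv[...,2]>70)
    k,L,S,C=cv2.connectedComponentsWithStats(red.astype(np.uint8))
    for i in range(1,k):
        if S[i,4]>20:
            p=W[L==i];p=p[~np.isnan(p[:,0])]
            print(n,S[i],C[i].round(1),np.median(p,0).round(4),np.percentile(p,[3,97],axis=0).round(3).tolist())
            if n=="top" and 0<p[:,2].mean()<.04:
                q=p[:,:2];c=q.mean(0);d=np.linalg.svd(q-c)[2][0] if len(q)<3000 else 0;t=(q-c)@d
                print("  axis",d,c,t.min(),t.max(), c+d*t.min(),c+d*t.max())
W=pts(a);hsv=cv2.cvtColor(a["color"],cv2.COLOR_RGB2HSV)
# base plate: depth-based z 5..15mm in region
roi=np.zeros(W.shape[:2],bool);roi[160:230,205:320]=1
m=roi&(hsv[...,1]>40)&(hsv[...,0]>100)&(hsv[...,0]<135)
m=m&(W[...,2]<.03)
k,L,S,C=cv2.connectedComponentsWithStats(m.astype(np.uint8));i=1+S[1:,4].argmax()
print(S[i],np.median(W[L==i],0))
allp=np.argwhere(m)[:,::-1].astype(np.float32)
K=a["mtx"];M=np.linalg.inv(a["world_to_cam"])
def ray(u,v,z):
    d=M[:3,:3]@[(u-K[0,2])/K[0,0],(v-K[1,2])/K[1,1],1];return M[:3,3]+d*(z-M[2,3])/d[2]
q=np.array([ray(u,v,.01)[:2] for u,v in allp],np.float32)
r=cv2.minAreaRect(q);print("plate",r,cv2.boxPoints(r).tolist())
for n,(u,v),z in(("tip",(362,205),.014),("tin",(315,246),.039),("nut",(266,253),.013),("vb",(199,230),.03)):print(n,ray(u,v,z).round(3),W[v,u].round(3))
for n,sl in (("grinderrest",(np.s_[120:240,395:460])),):
    Q=W[sl];print(np.nanpercentile(Q.reshape(-1,3),[5,50,95],axis=0).round(3).tolist())
np.set_printoptions(linewidth=200)
print((W[100:300:12,330:480:12,2]*1000).round())
E
python3 m.py
```

```text
top [218 202   7   7  47] [220.9 204.9] [0.5344 0.1442 0.1102] [[0.528, 0.138, 0.108], [0.541, 0.15, 0.114]]
side [219   9  10   9  45] [223.2  12.4] [ 0.7878  1.9359 -0.011 ] [[0.774, 1.894, -0.025], [0.802, 1.974, -0.001]]
side [248 177  13   8  65] [254.  180.6] [0.5342 0.1424 0.1105] [[0.525, 0.136, 0.108], [0.545, 0.156, 0.113]]
side [ 198  348   58   48 1067] [225.5 372.2] [ 0.4006 -0.2209  0.0237] [[0.364, -0.241, 0.012], [0.447, -0.196, 0.028]]
[249 179   1   1   1] [0.60821269 0.09529774 0.0124528 ]
plate ((0.6071273684501648, 0.09409826993942261), (0.041955992579460144, 0.008047344163060188), 86.55229949951172) [[0.601849377155304, 0.07340021431446075], [0.6098821759223938, 0.07291626930236816], [0.6124053597450256, 0.11479632556438446], [0.6043725609779358, 0.11528027057647705]]
tip [ 0.548 -0.151  0.014] [ 0.548 -0.151  0.014]
tin [ 0.457 -0.046  0.039] [ 0.457 -0.046  0.04 ]
nut [0.445 0.058 0.013] [0.446 0.058 0.003]
vb [0.494 0.2   0.03 ] [0.496 0.203 0.013]
[[0.48, -0.364, -0.003], [0.602, -0.278, 0.024], [0.7, -0.223, 0.124]]
[[ 271.  279.  293.  298.  302.  313.  31
[... 636 characters left out ...]
1.    2.   63.  109.   -1.    1.   -3.    0.   -3.]
 [   1.   -2.    0.    0.    3.   -4.   88.  110.  106.   95.   -2.    2.    3.]
 [  -1.   -3.    1.   -4.    3.    3.  106.   nan  106.  112.  113.    6.    8.]
 [  -6.    0.    4.    3.    2.   -2.    2.   86.   93.  101.  106.   89.   87.]
 [  38.   -1.   -4.   -4.    2.   -2.   -0.   -3.   -1.    0.   -0.   14.   -2.]
 [  -4.   -1.   -1.    1.    0.   26.   -4.    1.    1.   -2.   17.   -2. -798.]
 [   2.    3.    1.   -1.   -2.   27.    0.   -0.   16.    0.    1.    2. -802.]
 [-925.    4.    1.    2.   -0.    0.   30.    0.    1.    2.    1.    2. -792.]
 [-929. -937. -929. -935. -928.    5.   18.   -4.   -1.   -2.   -1.   -2.  -76.]]
```

```bash
cat > m2.py <<'E'
from h import *
import pickle
a,b=pickle.load(open("f0.pkl","rb"))
K=a["mtx"];M=np.linalg.inv(a["world_to_cam"])
def ray(u,v,z):
    d=M[:3,:3]@[(u-K[0,2])/K[0,0],(v-K[1,2])/K[1,1],1];return M[:3,3]+d*(z-M[2,3])/d[2]
c=a["color"].astype(int);R,G,B=c[...,0],c[...,1],c[...,2]
m=np.zeros(R.shape,bool);m[235:300,370:420]=1
m&=(R>1.6*G)&(R>1.6*B)&(R>90)
p=np.argwhere(m);q=np.array([ray(u,v,.014)[:2] for v,u in p],np.float32)
r=cv2.minAreaRect(q);print("handle",len(p),r,cv2.boxPoints(r).round(3).tolist())
m=np.zeros(R.shape,bool);m[165:228,208:316]=1
m&=(B-R>12)
m=cv2.morphologyEx(m.astype(np.uint8),cv2.MORPH_OPEN,np.ones((3,3)))
p=np.argwhere(m);q=np.array([ray(u,v,.01)[:2] for v,u in p],np.float32)
r=cv2.minAreaRect(q);print("plate",len(p),r,cv2.boxPoints(r).round(3).tolist())
cr=cv2.resize(a["color"][150:300,190:430],None,fx=3.3,fy=3.3,interpolation=cv2.INTER_CUBIC)
cr2=cv2.resize(b["color"][150:300,190:340],None,fx=3.9,fy=3.9,interpolation=cv2.INTER_CUBIC)
cv2.imwrite("pics/crop_top.png",cr[:,:,::-1]);cv2.imwrite("pics/crop_side.png",cr2[:,:,::-1])
E
python3 m2.py
```

```text
handle 463 ((0.4064164161682129, -0.21454250812530518), (0.09339877963066101, 0.024988986551761627), 24.666101455688477) [[0.35899999737739563, -0.22300000488758087], [0.36899998784065247, -0.24500000476837158], [0.45399999618530273, -0.20600000023841858], [0.4440000057220459, -0.18400000035762787]]
plate 143 ((0.6036510467529297, 0.09616468846797943), (0.01661767065525055, 0.04957898333668709), 15.224655151367188) [[0.5889999866485596, 0.11800000071525574], [0.6019999980926514, 0.07000000029802322], [0.6179999709129333, 0.07400000095367432], [0.6050000190734863, 0.12200000137090683]]
```

View pics/crop_side.png

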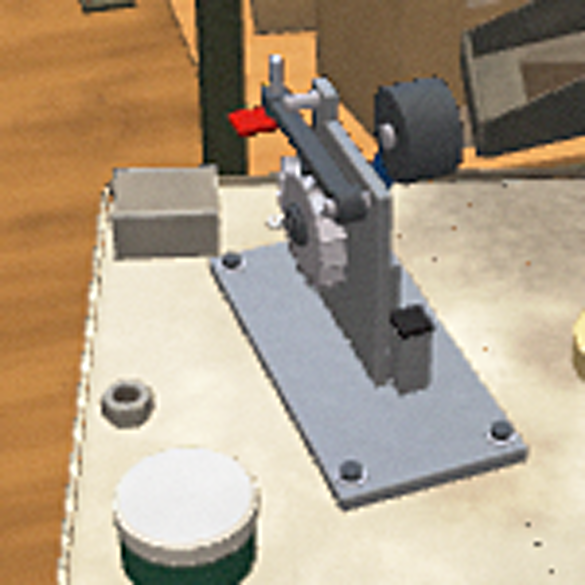

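```bash
cat > m3.py <<'E'
from h import *
import pickle
a,b=pickle.load(open("f0.pkl","rb"))
K=b["mtx"];M=np.linalg.inv(b["world_to_cam"])
def ray(u,v,z):
    d=M[:3,:3]@[(u-K[0,2])/K[0,0],(v-K[1,2])/K[1,1],1];return M[:3,3]+d*(z-M[2,3])/d[2]
for u,v in((212,262),(343,500),(525,452)):print(ray(u/3.9+190,v/3.9+150,.01).round(4))
W=np.concatenate([pts(a).reshape(-1,3),pts(b).reshape(-1,3)])
n=np.sum(W[:,2:]>.05,1)>0
W=W[n&(W[:,2]<.35)&(W[:,1]<-.1)&(W[:,0]>.3)]
a_=np.radians(24.67)
for dd in(0,.0125,.025,.0325):
    g=np.array([.4064,-.2145])+dd*np.array([np.cos(a_),np.sin(a_)])
    d=np.linalg.norm(W[:,:2]-g,axis=1);i=np.argsort(d)[[0,5,20]];print(dd,g.round(4),d[i].round(3),W[i].round(3).tolist())
E
python3 m3.py
```

```text
[0.5133 0.1589 0.01  ]
[ 0.5336 -0.0397  0.01  ]
[ 0.6286 -0.0314  0.01  ]
0 [ 0.4064 -0.2145] [0.077 0.077 0.078] [[0.482, -0.23, 0.079], [0.482, -0.228, 0.082], [0.483, -0.231, 0.082]]
0.0125 [ 0.4178 -0.2093] [0.066 0.067 0.068] [[0.483, -0.218, 0.077], [0.482, -0.229, 0.082], [0.486, -0.215, 0.086]]
0.025 [ 0.4291 -0.2041] [0.056 0.057 0.059] [[0.483, -0.218, 0.077], [0.485, -0.215, 0.079], [0.482, -0.229, 0.073]]
0.0325 [ 0.4359 -0.2009] [0.05  0.052 0.053] [[0.485, -0.214, 0.077], [0.485, -0.215, 0.079], [0.487, -0.216, 0.084]]
```

The side crop shows the stand's base corners at (212,262), (343,500) and (525,452). The red tab at (250,120) sticks out in front of and to the left of the dark pawl. The stand's yaw is about 5.4° and the tab centre is near (0.541, 0.142). Next I move to hover over the handle.

```bash
python3 -m pendant '{"delta_pos":[[0.06,-0.037,0.02],[0.12,-0.074,0.04],[0.17,-0.105,0.06],[0.22,-0.136,0.08],[0.27,-0.167,0.1],[0.32,-0.198,0.1],[0.353,-0.218,0.1],[0.353,-0.218,0.1],[0.353,-0.218,0.1],[0.353,-0.218,0.1]],"rotation":[[0,0,-0.03],[0,0,-0.06],[0,0,-0.09],[0,0,-0.12],[0,0,-0.15],[0,0,-0.178],[0,0,-0.178],[0,0,-0.178],[0,0,-0.178],[0,0,-0.178]]}' 0.65 120
python3 - <<'E'
from h import *
import pickle
f=grab("wrist");save(f,"pics/w1.png");a=grab("top");save(a,"pics/top1.png");pickle.dump((f,a),open("f1.pkl","wb"))
s=status.sense();print(s["eef_pos"],s["tool_rot"],s["force"])
E
```

```text
time: 1.35
eef_pos: [0.4178, -0.2097, 0.2038]
tool_rot: [-3.141, 0.0, 0.429]
force: [-0.6, -0.5, 0.5]
finger_gap: 0.0559
[ 0.41787504 -0.20984891  0.2039686 ] [3.14146381e+00 5.33672687e-05 4.28630599e-01] [-0.50191071  0.5081837   0.45236776]
```

View pics/w1.png

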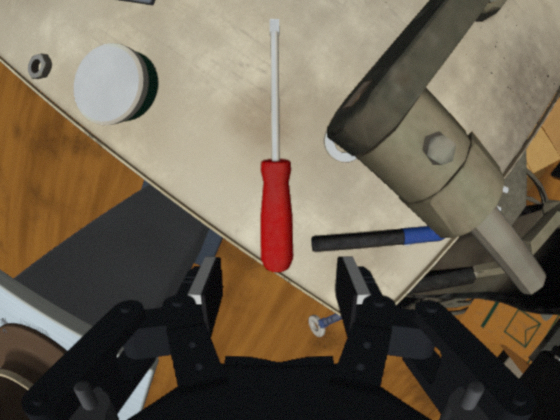

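The wrist view shows the handle from (276,160) to (277,270), vertical and centred between the fingers (212 and 345). The grinder rest is clear to the right. I go down and grip.

```bash
python3 -m pendant '{"delta_pos":[[0,0,0.04],[0,0,0.08],[0,0,0.11],[0,0,0.127],[0,0,0.127],[0,0,0.127]],"rotation":[[0,0,0],[0,0,0],[0,0,0],[0,0,0],[0,0,0],[0,0,0]]}' - 
python3 -m pendant '{"delta_pos":[[0,0,0],[0,0,0],[0,0,0],[0,0,0],[0,0,0],[0,0,0]],"rotation":[[0,0,0],[0,0,0],[0,0,0],[0,0,0],[0,0,0],[0,0,0]]}' 0 120
python3 -m pendant '{"delta_pos":[[0,0,-0.03],[0,0,-0.06],[0,0,-0.09],[0,0,-0.09]],"rotation":[[0,0,0],[0,0,0],[0,0,0],[0,0,0]]}'
python3 - <<'E'
from h import *
f=grab("wrist");save(f,"pics/w2.png")
E
```

```text
time: 2.2
eef_pos: [0.4187, -0.2096, 0.0777]
tool_rot: [3.141, -0.001, 0.43]
force: [-0.5, -0.7, -1.2]
finger_gap: 0.0552
time: 2.95
eef_pos: [0.4192, -0.2093, 0.0782]
tool_rot: [3.14, -0.001, 0.431]
force: [-1.6, -0.1, 5.4]
finger_gap: 0.0238
time: 3.45
eef_pos: [0.4198, -0.2095, 0.1692]
tool_rot: [3.138, -0.003, 0.431]
force: [0.0, -1.2, -1.8]
finger_gap: 0.024
```

View pics/w2.png

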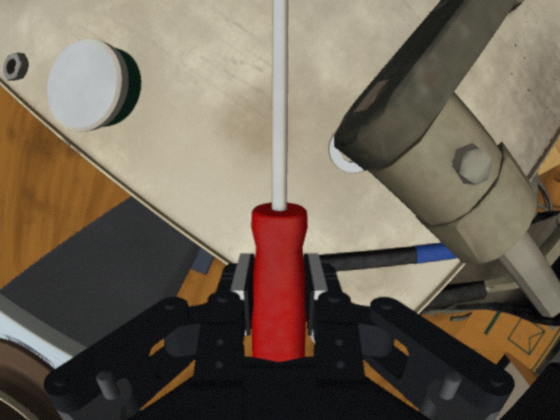

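The wrist view shows the handle firmly between the pads at (280,290), with the shaft straight ahead. I carry it to a standoff in front of the tab, staying back from the stand.

```bash
python3 -m pendant '{"delta_pos":[[-0.022,-0.054,0],[-0.044,-0.108,0],[-0.023,-0.154,0],[-0.002,-0.2,0],[0.019,-0.246,0],[0.04,-0.291,0.01],[0.061,-0.337,0.02],[0.061,-0.337,0.02],[0.061,-0.337,0.02],[0.061,-0.337,0.02]],"rotation":[[0,0,0.04],[0,0,0.08],[0,0,0.14],[0,0,0.2],[0,0,0.26],[0,0,0.32],[0,0,0.337],[0,0,0.337],[0,0,0.337],[0,0,0.337]]}'
python3 - <<'E'
from h import *
import pickle
f=grab("wrist");a=grab("top");b=grab("side")
pickle.dump((f,a,b),open("f2.pkl","wb"))
cr=cv2.resize(a["color"][150:270,180:320],None,fx=4,fy=4,interpolation=cv2.INTER_CUBIC)
cs=cv2.resize(b["color"][130:250,180:300],None,fx=4,fy=4,interpolation=cv2.INTER_CUBIC)
save(f,"pics/w3.png");cv2.imwrite("pics/t3.png",cr[:,:,::-1]);cv2.imwrite("pics/s3.png",cs[:,:,::-1])
s=status.sense();print(s["eef_pos"],s["tool_rot"],s["force"])
E
```

```text
time: 4.75
eef_pos: [0.3426, 0.0613, 0.1469]
tool_rot: [-3.096, 0.001, 0.149]
force: [-0.1, 0.0, -0.8]
finger_gap: 0.0237
[0.34263056 0.06151521 0.14705561] [-3.09630008e+00  8.12437375e-04  1.49565502e-01] [-0.59382828 -0.00904666 -1.21948272]
```

View pics/w3.png

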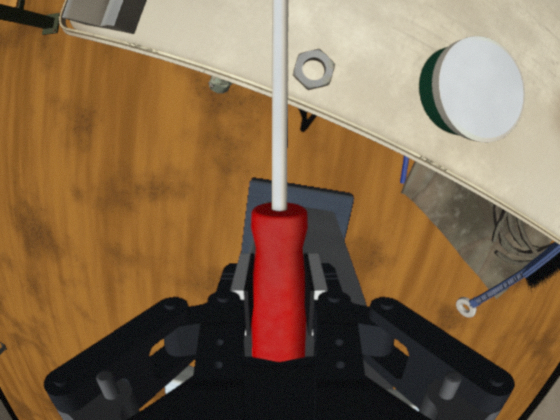

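The view shows the rod straight ahead with the nut and tin clear to its right, but the pose stopped short of target. I check the joints.

```bash
python3 - <<'E'
from rig import status
import numpy as np
s=status.sense();print(np.round(s["joint_positions"],3),np.round(s["qd"],3),s["eef_pos"],s["tool_rot"],s["time"])
E
python3 -m pendant '{"delta_pos":[[0,0,0],[0,0,0]],"rotation":[[0,0,0],[0,0,0]]}'
python3 - <<'E'
from rig import status
import numpy as np
s=status.sense();print(np.round(s["joint_positions"],3),np.round(s["qd"],3),s["eef_pos"],s["tool_rot"],s["time"])
E
```

```text
[ 0.149 -0.16  -0.669  1.063  0.045  3.141] [ 0.006 -0.001 -0.     0.001  0.     0.   ] [0.34263056 0.06151521 0.14705561] [-3.09630008e+00  8.12437375e-04  1.49565502e-01] 4.9
time: 5.15
eef_pos: [0.3425, 0.0619, 0.1469]
tool_rot: [-3.096, 0.001, 0.151]
force: [-0.2, -0.2, -0.2]
finger_gap: 0.0238
[ 0.15  -0.16  -0.669  1.063  0.045  3.141] [ 0.002  0.002  0.001 -0.001  0.002  0.   ] [0.34252264 0.06186359 0.14692496] [-3.09626702e+00  1.07230240e-03  1.50653786e-01] 5.15
```

Joint 6 is at its limit: with the tool down, the tool yaw must be at least q1. A rod yaw of about 0.30 rad, 12° off the stand's x, still passes under the tab and keeps clear of the limit. I'll use that.

```bash
python3 -m pendant '{"delta_pos":[[0.012,-0.011,0],[0.024,-0.022,0],[0.024,-0.022,0],[0.024,-0.022,0]],"rotation":[[-0.022,0,-0.075],[-0.045,0,-0.15],[-0.045,0,-0.15],[-0.045,0,-0.15]]}'
python3 - <<'E'
from rig import status
import numpy as np
s=status.sense();print(np.round(s["joint_positions"],3),s["eef_pos"],s["tool_rot"],s["time"])
E
```

```text
time: 5.65
eef_pos: [0.3625, 0.0871, 0.1476]
tool_rot: [-3.141, -0.001, 0.3]
force: [-0.6, -0.0, -1.6]
finger_gap: 0.0236
[ 2.360e-01 -1.130e-01 -6.280e-01  1.055e+00  1.000e-03  3.077e+00] [0.36245703 0.08710608 0.1476346 ] [-3.14114450e+00 -1.31692125e-03  3.00092455e-01] 5.65
```

```bash
python3 -m pendant '{"delta_pos":[[0,0,0.007],[0,0,0.007]],"rotation":[[0,0,0],[0,0,0]]}'
python3 - <<'E'
from h import *
import pickle
a=grab("top");b=grab("side")
pickle.dump((a,b),open("f3.pkl","wb"))
cr=cv2.resize(a["color"][170:250,190:290],None,fx=4,fy=4,interpolation=cv2.INTER_CUBIC)
cs=cv2.resize(b["color"][150:230,200:300],None,fx=4,fy=4,interpolation=cv2.INTER_CUBIC)
cv2.imwrite("pics/ts3.png",np.hstack([cr,cs])[:,:,::-1])
E
```

```text
time: 5.9
eef_pos: [0.3623, 0.0868, 0.1401]
tool_rot: [-3.141, -0.001, 0.3]
force: [0.0, 0.2, -1.5]
finger_gap: 0.0234
```

View pics/ts3.png

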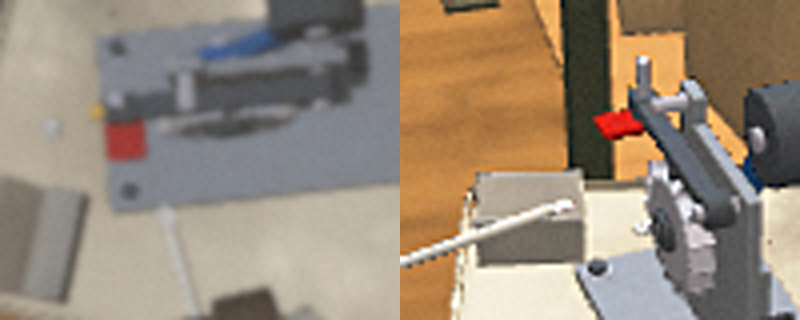

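The left panel (top) shows the rod tip at (167,208) and the tab at (107–146, 123–160). The right panel (side) shows the tip at (572,204) and the tab at (595–645, 108–138), above the rod. I triangulate both.

```bash
cat > tri.py <<'E'
from h import *
import pickle
a,b=pickle.load(open("f3.pkl","rb"))
P=[f["mtx"]@f["world_to_cam"][:3] for f in(a,b)]
def tri(p,q):
    X=cv2.triangulatePoints(P[0],P[1],np.float64(p).reshape(2,1),np.float64(q).reshape(2,1));X=(X[:3]/X[3]).ravel()
    e=[np.round((Q@np.r_[X,1])[:2]/(Q@np.r_[X,1])[2]-r,1) for Q,r in zip(P,(p,q))]
    return X.round(4),e
def t(u,v):return(u/4+190,v/4+170)
def s(u,v):return((u-400)/4+200,v/4+150)
print("tip",tri(t(167,208),s(572,204)))
print("tab front-left",tri(t(108,160),s(597,117)))
print("tab front-right",tri(t(146,158),s(610,138)))
M=np.linalg.inv(a["world_to_cam"]);K=a["mtx"]
for n,p,z in(("tip",t(167,208),.076),("FL",t(107,161),.11),("FR",t(147,159),.11)):
    d=M[:3,:3]@[(p[0]-K[0,2])/K[0,0],(p[1]-K[1,2])/K[1,1],1];print(n,(M[:3,3]+d*(z-M[2,3])/d[2]).round(4))
E
python3 tri.py
```

```text
tip (array([0.505 , 0.1257, 0.0774]), [array([ 0. , -0.4]), array([-0.4,  0.1])])
tab front-left (array([0.525 , 0.152 , 0.1098]), [array([ 0. , -0.4]), array([-0.5,  0.1])])
tab front-right (array([0.5266, 0.1332, 0.1086]), [array([ 0.1, -0.7]), array([-0.8,  0.2])])
tip [0.5044 0.1258 0.076 ]
FL [0.5236 0.1526 0.11  ]
FR [0.5245 0.1326 0.11  ]
```

```bash
python3 -m pendant '{"delta_pos":[[0,-0.007,0],[0.01,-0.007,0],[0.02,-0.007,0],[0.03,-0.007,0],[0.04,-0.007,0],[0.05,-0.007,0],[0.055,-0.007,0],[0.055,-0.007,0]],"rotation":[[0,0,0],[0,0,0],[0,0,0],[0,0,0],[0,0,0],[0,0,0],[0,0,0],[0,0,0]]}'
cat > av.py <<'E'
from h import *
import pickle,sys
F=[];b=None
for i in range(int(sys.argv[1])):
    b=grab("side");F.append(status.sense()["force"])
s=status.sense();print(round(s["time"],2),np.mean(F,0).round(2),(np.std(F,0)/len(F)**.5).round(2),s["eef_pos"].round(4) if hasattr(s["eef_pos"],"round") else s["eef_pos"])
pickle.dump(b,open("last.pkl","wb"))
cs=cv2.resize(b["color"][140:230,200:310],None,fx=5,fy=5,interpolation=cv2.INTER_CUBIC)
cv2.imwrite("pics/"+sys.argv[2]+".png",cs[:,:,::-1])
E
python3 av.py 8 s4
```

```text
time: 7.0
eef_pos: [0.4136, 0.1103, 0.1408]
tool_rot: [-3.141, -0.002, 0.301]
force: [0.0, 0.1, -1.3]
finger_gap: 0.0235
7.4 [ 0.11 -0.01 -0.98] [0.14 0.15 0.17] [0.4133 0.1102 0.141 ]
```

View pics/s4.png

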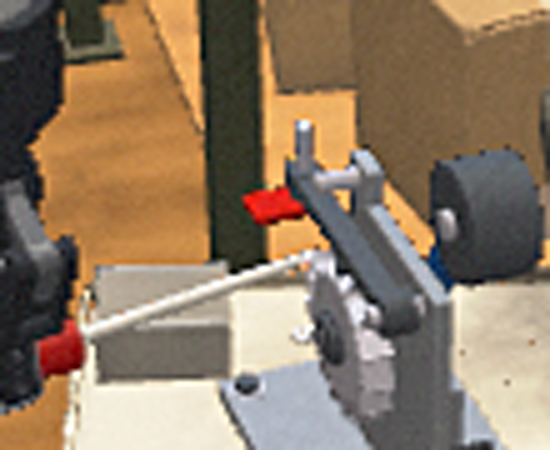

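The side view shows the rod tip at (312,258), below the red tab at (272,205), with no contact. I raise slowly and feel for the tab.

```bash
python3 -m pendant '{"delta_pos":[[0,0,-0.004],[0,0,-0.008],[0,0,-0.012],[0,0,-0.015],[0,0,-0.015]],"rotation":[[0,0,0],[0,0,0],[0,0,0],[0,0,0],[0,0,0]]}' 
python3 av.py 6 s5
```

```text
time: 8.02
eef_pos: [0.4136, 0.1103, 0.1563]
tool_rot: [-3.141, -0.003, 0.301]
force: [-0.2, -0.1, -1.0]
finger_gap: 0.0235
8.32 [ 0.09  0.14 -0.9 ] [0.14 0.13 0.23] [0.4133 0.1102 0.1558]
```

```bash
for i in 1 2 3 4; do python3 -m pendant '{"delta_pos":[[0,0,-0.001],[0,0,-0.002],[0,0,-0.002]],"rotation":[[0,0,0],[0,0,0],[0,0,0]]}' | tr '\n' ' '; python3 av.py 6 s6; done
```

```text
time: 8.7 eef_pos: [0.4134, 0.1103, 0.158] tool_rot: [-3.141, -0.002, 0.301] force: [-0.0, -1.1, -1.5] finger_gap: 0.0236 9.0 [-0.35  0.12 -1.22] [0.25 0.15 0.16] [0.4134 0.1103 0.1579]
time: 9.38 eef_pos: [0.4134, 0.1103, 0.1601] tool_rot: [-3.141, -0.002, 0.301] force: [0.0, -0.3, -1.0] finger_gap: 0.0238 9.68 [ 0.05  0.1  -1.03] [0.31 0.16 0.09] [0.4133 0.1103 0.1599]
time: 10.05 eef_pos: [0.4134, 0.1103, 0.162] tool_rot: [-3.141, -0.002, 0.301] force: [-0.3, 0.1, -1.4] finger_gap: 0.0237 10.35 [ 0.09 -0.1  -1.13] [0.24 0.21 0.2 ] [0.4134 0.1103 0.1619]
time: 10.72 eef_pos: [0.4134, 0.1103, 0.1641] tool_rot: [-3.141, -0.002, 0.301] force: [-0.6, 0.1, -0.8] finger_gap: 0.0234 11.03 [ 0.17 -0.03 -0.81] [0.16 0.13 0.17] [0.4133 0.1103 0.1639]
```

```bash
for i in 1 2 3 4; do python3 -m pendant '{"delta_pos":[[0,0,-0.001],[0,0,-0.001]],"rotation":[[0,0,0],[0,0,0]]}' >/dev/null; python3 av.py 6 s6; done
```

```text
11.57 [ 0.3  -0.05 -1.28] [0.16 0.14 0.16] [0.4133 0.1103 0.1649]
12.12 [-0.1   0.15 -1.1 ] [0.17 0.23 0.14] [0.4133 0.1102 0.1659]
12.68 [ 0.49  0.31 -1.39] [0.14 0.19 0.16] [0.4133 0.1103 0.1669]
13.22 [ 0.78  0.29 -3.03] [0.24 0.1  0.17] [0.4133 0.1103 0.1678]
```

Contact is at TCP z ≈ 0.1667, where the downward force rose to about 2 N. I lift further in small steps.

```bash
for i in 1 2 3; do python3 -m pendant '{"delta_pos":[[0,0,-0.001],[0,0,-0.002],[0,0,-0.003],[0,0,-0.003]],"rotation":[[0,0,0],[0,0,0],[0,0,0],[0,0,0]]}' >/dev/null; python3 av.py 4 s7; done
```

```text
13.93 [ 0.04  1.71 -3.47] [0.18 0.29 0.1 ] [0.4133 0.1103 0.1709]
14.62 [-0.12  1.05 -3.58] [0.13 0.25 0.17] [0.4133 0.1102 0.1739]
15.32 [-0.09  1.01 -3.28] [0.23 0.25 0.28] [0.4134 0.1103 0.177 ]
```

```bash
for i in 1 2; do python3 -m pendant '{"delta_pos":[[0,0,-0.001],[0,0,-0.001]],"rotation":[[0,0,0],[0,0,0]]}' >/dev/null; python3 av.py 5 s8_$i; done
```

```text
15.82 [-0.81  1.31 -3.72] [0.09 0.17 0.28] [0.4134 0.1102 0.1779]
16.32 [-0.29  0.06 -1.87] [0.31 0.18 0.11] [0.4135 0.1102 0.1791]
```

View pics/s8_2.png

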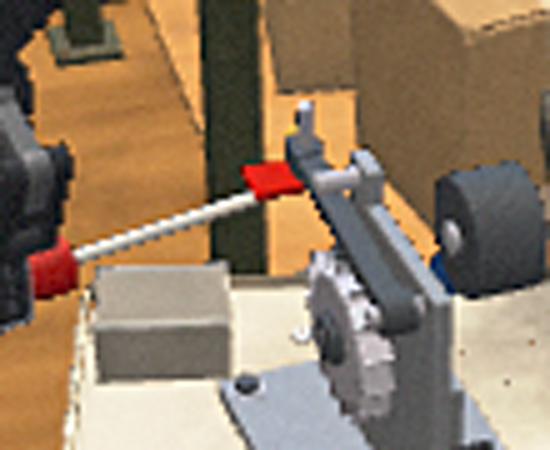

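The pawl is clear: the force dropped to about 0.9 N and the disc at (490,230) is starting to sink. I add 0.7 mm of margin and hold.

```bash
python3 -m pendant '{"delta_pos":[[0,0,-0.0007],[0,0,-0.0007],[0,0,-0.0007],[0,0,-0.0007],[0,0,-0.0007],[0,0,-0.0007],[0,0,-0.0007],[0,0,-0.0007],[0,0,-0.0007],[0,0,-0.0007],[0,0,-0.0007],[0,0,-0.0007]],"rotation":[[0,0,0],[0,0,0],[0,0,0],[0,0,0],[0,0,0],[0,0,0],[0,0,0],[0,0,0],[0,0,0],[0,0,0],[0,0,0],[0,0,0]]}' | tail -2;python3 av.py 4 s9a
for i in 1 2 3 4; do python3 -m pendant '{"delta_pos":[[0,0,0],[0,0,0],[0,0,0],[0,0,0],[0,0,0],[0,0,0],[0,0,0],[0,0,0],[0,0,0],[0,0,0],[0,0,0],[0,0,0]],"rotation":[[0,0,0],[0,0,0],[0,0,0],[0,0,0],[0,0,0],[0,0,0],[0,0,0],[0,0,0],[0,0,0],[0,0,0],[0,0,0],[0,0,0]]}' >/dev/null;python3 av.py 4 s9_$i; done
python3 - <<'E'
import cv2
I=[cv2.imread(f"pics/s9_{i}.png") for i in(1,2,3,4)]
import numpy as np
for p,q in zip(I,I[1:]):
    d=cv2.absdiff(p,q)[100:450,300:].max(2);print((d>50).sum())
cv2.imwrite("pics/s9m.png",I[3])
E
```

```text
force: [1.0, -0.1, -2.1]
finger_gap: 0.0237
18.02 [ 0.19 -0.06 -2.77] [0.38 0.22 0.13] [0.4133 0.1102 0.1796]
19.73 [ 0.75 -0.31 -2.38] [0.17 0.13 0.11] [0.4133 0.1102 0.1796]
21.43 [ 0.29 -0.17 -2.11] [0.24 0.1  0.13] [0.4133 0.1103 0.1796]
23.12 [ 0.88 -0.24 -1.98] [0.08 0.22 0.14] [0.4133 0.1102 0.1796]
24.82 [ 0.17 -0.04 -1.87] [0.16 0.14 0.1 ] [0.4133 0.1102 0.1796]
0
0
0
```

View pics/s9m.png

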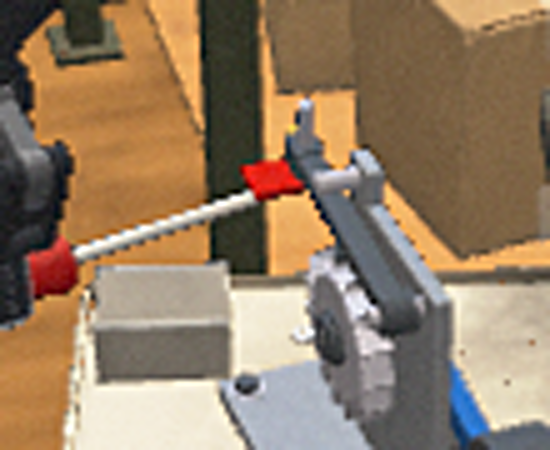

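The arm (blue, at (465,400)) is down with its disc at (510,440), and nothing has changed for 5 s. A numeric check of the disc height follows.

Run:
```python
from h import *
import pickle
b=pickle.load(open("last.pkl","rb"));W=pts(b);c=b["color"].astype(int)
O=np.array([.573,.0645,0]);y=np.radians(5.4);R=np.array([[np.cos(y),-np.sin(y),0],[np.sin(y),np.cos(y),0],[0,0,1]])
S=(W-O)@R
m=(c.max(2)<110)&(S[...,0]>0)&(S[...,0]<.045)&(S[...,1]<-.03)&(S[...,1]>-.1)&(S[...,2]>.025)&(S[...,2]<.2)
p=S[m]*1000;print(len(p),np.percentile(p,[2,10,50,90,98],axis=0).round(1).tolist())
for a in(0,.42):
    t=-.2+a;print(a,30-95*np.cos(t),75+95*np.sin(t),"top",75+95*np.sin(t)+24)
```

```text
452 [[3.7, -82.0, 29.9], [5.5, -80.5, 41.4], [10.7, -70.9, 63.6], [27.6, -39.6, 77.2], [31.0, -32.9, 78.8]]
0 -63.10632489491796 56.12641357446918 top 80.12641357446918
0.42 -62.71025768640753 95.73181419268258 top 119.73181419268258
```

The disc top is at 79 mm, against 80 expected on the rest and 120 one tooth up, so the arm is on its rest. I lower the pawl gently and back out.

```bash
python3 -m pendant '{"delta_pos":[[0,0,0.002],[0,0,0.004],[0,0,0.006],[0,0,0.009],[0,0,0.012],[0,0,0.015],[0,0,0.018],[0,0,0.022],[0,0,0.026],[0,0,0.03],[0,0,0.03],[0,0,0.03]],"rotation":[[0,0,0],[0,0,0],[0,0,0],[0,0,0],[0,0,0],[0,0,0],[0,0,0],[0,0,0],[0,0,0],[0,0,0],[0,0,0],[0,0,0]]}'; python3 av.py 4 s10
python3 -m pendant '{"delta_pos":[[-0.015,0,0],[-0.03,0,0],[-0.045,0,0],[-0.065,0,0],[-0.065,0,0],[-0.065,0,0]],"rotation":[[0,0,0],[0,0,0],[0,0,0],[0,0,0],[0,0,0],[0,0,0]]}'
```

```text
time: 26.32
eef_pos: [0.4134, 0.1103, 0.1497]
tool_rot: [-3.141, -0.002, 0.301]
force: [-0.0, -0.8, -0.7]
finger_gap: 0.0236
26.52 [-0.18 -0.32 -1.14] [0.15 0.19 0.17] [0.4135 0.1103 0.1498]
time: 27.28
eef_pos: [0.3516, 0.0911, 0.1498]
tool_rot: [-3.141, -0.004, 0.301]
force: [0.6, 0.0, -1.0]
finger_gap: 0.0237
```

```bash
python3 -m pendant '{"delta_pos":[[-0.02,0.051,-0.01],[-0.041,0.103,-0.02],[-0.061,0.154,-0.02],[-0.082,0.206,-0.02],[-0.053,0.257,-0.02],[-0.025,0.307,-0.02],[-0.025,0.307,-0.02],[-0.025,0.307,-0.02],[-0.025,0.307,-0.02]],"rotation":[[0,0,-0.03],[0,0,-0.06],[0,0,-0.09],[0,0,-0.13],[0,0,-0.13],[0,0,-0.13],[0,0,-0.13],[0,0,-0.13],[0,0,-0.13]]}'
```

```text
time: 28.4
eef_pos: [0.4177, -0.2088, 0.1693]
tool_rot: [-3.141, -0.002, 0.432]
force: [-0.5, 0.3, -1.4]
finger_gap: 0.0239
```

```bash
python3 -m pendant '{"delta_pos":[[0,0,0.03],[0,0,0.06],[0,0,0.075],[0,0,0.083],[0,0,0.088],[0,0,0.09],[0,0,0.09]],"rotation":[[0,0,0],[0,0,0],[0,0,0],[0,0,0],[0,0,0],[0,0,0],[0,0,0]]}'; python3 av.py 4 s11
```

```text
time: 29.28
eef_pos: [0.4188, -0.2097, 0.0798]
tool_rot: [3.141, -0.003, 0.431]
force: [0.5, 0.2, -1.8]
finger_gap: 0.0237
29.48 [-0.35  0.27 -1.13] [0.16 0.22 0.29] [ 0.4187 -0.2097  0.0797]
```

```bash
python3 -m pendant '{"delta_pos":[[0,0,0.001],[0,0,0.0015],[0,0,0.0015]],"rotation":[[0,0,0],[0,0,0],[0,0,0]]}'|tail -3
python3 -m pendant '{"delta_pos":[[0,0,0],[0,0,0],[0,0,0],[0,0,0]],"rotation":[[0,0,0],[0,0,0],[0,0,0],[0,0,0]]}' 0.65 30
python3 -m pendant '{"delta_pos":[[0,0,-0.02],[0,0,-0.05],[0,0,-0.1],[0,0,-0.14],[0,0,-0.14],[0,0,-0.14]],"rotation":[[0,0,0],[0,0,0],[0,0,0],[0,0,0],[0,0,0],[0,0,0]]}'
python3 - <<'E'
from h import *
import pickle
f=grab("wrist");a=grab("top");b=grab("side");pickle.dump((f,a,b),open("f9.pkl","wb"))
cv2.imwrite("pics/end.png",np.hstack([f["color"][:, 150:450],cv2.resize(b["color"][100:420,180:420],None,fx=1.3125,fy=1.3125)])[:,:,::-1])
W=pts(b);c=b["color"].astype(int);r=(c[...,0]>1.8*c[...,1])&(c[...,0]>1.8*c[...,2])&(c[...,0]>90)
k,L,S,C=cv2.connectedComponentsWithStats(r.astype(np.uint8))
for i in range(1,k):
    if S[i,4]>40:print(S[i],np.nanpercentile(W[L==i],[5,50,95],axis=0).round(3).tolist())
p0=pickle.load(open("f0.pkl","rb"))
d=cv2.absdiff(p0[0]["color"],a["color"]).max(2)
for n,(y,x) in dict(tin=(246,315),nut=(253,266),vb=(230,199)).items():print(n,d[y-22:y+22,x-22:x+22].mean().round(1),(d[y-22:y+22,x-22:x+22]>50).sum())
E
```

```text
tool_rot: [3.141, -0.002, 0.431]
force: [-0.9, 1.3, 4.6]
finger_gap: 0.0237
time: 30.35
eef_pos: [0.4185, -0.2095, 0.0778]
tool_rot: [-3.141, -0.002, 0.431]
force: [0.8, 0.3, 0.8]
finger_gap: 0.0558
time: 31.1
eef_pos: [0.418, -0.2096, 0.2172]
tool_rot: [-3.141, -0.002, 0.431]
force: [-0.0, -0.7, -0.6]
finger_gap: 0.0553
[255   0  14   4  50] [[1.008, 2.116, -0.024], [1.038, 2.129, -0.015], [1.077, 2.147, -0.006]]
[ 198  349   60   48 1099] [[0.366, -0.241, 0.013], [0.402, -0.223, 0.024], [0.446, -0.2, 0.028]]
tin 8.9 0
nut 8.3 0
vb 7.5 0
```

View pics/end.png

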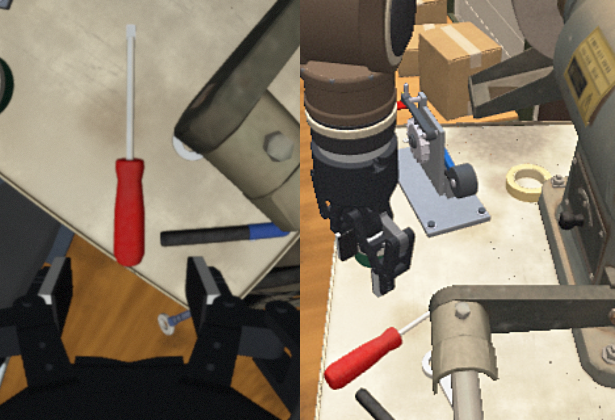

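The final view shows the screwdriver lying flat where it started, with the gripper clear above it. The weighted arm is down on its rest at (460,180) in the right panel. I hand in the job.

```bash
python3 -c "
from rig import workorder;print(workorder.close_job())"
```

```text
the job is handed in; nothing more can be done
None
```

The weighted arm is down on its rest and the screwdriver is lying flat back where it started. I handed the job in at about 31 s of the 72 s allowed; no verdict was reported.

- **Lift:** I held the screwdriver by its handle and put its shaft under the red tab. Contact came at a tool height of about 0.167 m. Lifting about 12 to 13 mm took roughly 2 to 2.7 N on averaged wrist readings, dropping to about 1 N once the pawl was clear.
- **Sinking:** I held the pawl up until the arm stopped moving. The disc's top then measured 79 mm, against 80 mm expected on the rest and 120 mm if caught one tooth up.
- **After letting go:** I let the pawl down, laid the screwdriver down and backed the gripper off. The tin, nut and V-block showed no change in the top view.

**Not as planned:**
- **Rod angle:** joint 6 hit its limit on the first approach. The rod therefore went in about 12° off the stand's +x direction, which worked.
- **Pawl down:** I did not measure this separately. I judged it from the force returning to its no-contact level as I lowered the rod and from the arm being down in the last view.

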